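# Close the pasta extruder and clamp its length gauge, holding on

## Task

Close up the loaded pasta extruder: first put the lid from the wooden tray squarely onto the hopper and let go of it. Then, with the red cam lever still open, draw the spring-loaded gauge leg out until its pointer lines up with the red mark clip, and while holding it at the mark squeeze the red lever fully closed against the black grip post. Finish while still gripping post and lever, with the leg at its mark (it springs back if released), and leave the jar, cup, spoon and dies where they are.

Things in the scene. Friction and masses are not known exactly. Their poses are not given: they have to be found in the camera images.
- lid: Hopper lid, loose, about 80 to 170 g, lies knob-up on the tray. White disc 112 mm across and 8 mm thick over a plug 84 mm across and 12 mm deep; in the middle a black upright knob 24 mm across and 34 mm tall. Origin: centre of the plug's underside, z up; disc from 12 to 20 mm, knob from 20 to 54 mm above the origin.
- hopper_mouth (a point): Centre of the round hopper's mouth on top of the extruder, at the rim's height (210 mm above the counter). The mouth is 96 mm across inside, 104 mm outside and about 50 mm deep. Seated, the lid's disc rests on the rim, its origin 12 mm below this point.
- tray: Small beechwood tray, fixed, 180 x 150 mm, 22 mm high, walls 8 mm. Origin: centre of its underside.
- extruder: White pasta extruder, fixed. Tower 200 x 180 x 160 mm high, hopper on top to 210 mm; origin under the tower's centre on the counter, z up. A grey base arm 145 mm wide, 12 mm thick, runs along the extruder's -y to 365 mm from the origin and carries the gauge rail. A nozzle 60 mm across, 66 mm up, stands 26 mm out of the tower's -y face.
- gauge_leg: Sliding leg of the length gauge, with black grip post, red lever and stop plate. It slides out along its own -y (away from the tower), up to 120 mm; a spring (2 to 3.5 N) pulls it back to its inner stop when not held. Origin at counter level under the stop plate, axes as the extruder's. Grip post: x -16 to -6, y 5 to 55, height 30 to 82 mm. Carriage under it: top at 30 mm.
- stop_plate (a point): Middle of the leg's upright aluminium stop plate, right above the leg's origin, 56 mm up. Plate y -3 to 3, x -75 to 50, height 27 to 85 mm. Pushing its inner (+y) side outward draws the leg out: open fingers that straddle post and lever from above, just inside the plate, can push it with their sides and then close.
- leg_grip (a point): Point on the gauge leg 20 mm inside (+y of) its origin and x -5 mm, 60 mm above the counter, in the middle of the 22 mm wide closed pair of grip post and lever. The pair is squeezed along the leg's x axis.
- cam_lever (a joint): Angle in rad of the red cam lever on the leg, 0 closed (parallel to the grip post, 4 mm from it), up to 0.55 open. The paddle is 48 mm long, 8 mm thick, height 32 to 82 mm; it turns about an upright pin at leg x 2, y 10 mm (near the stop plate); open, its free end (toward the tower) swings out to the leg's +x, at most 25 mm. Stiff (0.08 N m): it stays where it is left.
- leg_pointer (a point): Tip of the black pointer at the foot of the stop plate's +x side, 66 mm in x and 0 in y from the leg's origin, 30 mm above the counter.
- mark_clip: Red mark clip on the scale along the base arm's +x edge, fixed, 16 x 10 x 12 mm (10 mm along the slide). Origin: centre of its underside. Axes parallel to the extruder's. The leg is at its mark when the pointer's tip is level with the clip's middle along y; the pointer passes beside the clip, 2 mm off and above its foot.
- jar: Glass storage jar with steel twist cap, 90 mm across, 150 mm high; origin under its centre. Leave alone.
- cup: Blue ceramic cup, 76 mm across, 75 mm high; origin under its centre. Leave alone.
- spoon: Steel tablespoon lying on the counter, 170 mm long along its x; leave alone.
- die0: Bottom one of a stack of three bronze-coloured dies, each 56 mm across, 12 mm thick; origin under its centre. Leave alone.
- die1: Middle die of the stack.
- die2: Top die of the stack.
Mind the look-alikes: they are no part of the job. Leave any green or orange look-alike of the lid alone.

How it is judged (in metres and radians):
On the way, in this order (a step that is already met when the one before it is completed fails the run):
1. the lid sits on the hopper, released (horizontal distance between lid and hopper_mouth below 0.009 m and z of lid in the frame of hopper_mouth between -0.016 and -0.009 m and angle between lid's own z axis and vertical below 0.08 rad and contact force between the fingers and lid below 0.1 N and linear speed of lid below 0.02 m/s), for 0.2 s.
2. the leg is at its mark with the lever still open (y of leg_pointer in the frame of mark_clip between -0.006 and 0.006 m and value of joint cam_lever above 0.3 rad), for 0.2 s.
3. the lever is closed with the leg held at its mark (y of leg_pointer in the frame of mark_clip between -0.006 and 0.006 m and value of joint cam_lever below 0.1 rad and contact force between the fingers and gauge_leg above 2 N), for 0.3 s.
At the end, for the whole second after the job is handed in: The lid rests level on the hopper rim (centre within 9 mm, seated within 4 mm), not held; the leg's pointer is within 6 mm of the mark clip's middle and still; the cam lever is within 0.1 rad of closed; the fingers still grip the leg with its lever (over 2 N) (all of step 3 and horizontal distance between lid and hopper_mouth below 0.009 m and z of lid in the frame of hopper_mouth between -0.016 and -0.009 m and angle between lid's own z axis and vertical below 0.08 rad and contact force between the fingers and lid below 0.1 N and linear speed of gauge_leg below 0.01 m/s); the arm keeps its last pose, push and grip.
It fails at once if the lever is squeezed in while the leg is more than 12 mm off its mark (value of joint cam_lever below 0.25 rad and not (y of leg_pointer in the frame of mark_clip between -0.012 and 0.012 m)).
It fails at once if the jar, cup, spoon or a die is moved more than 40 mm (distance of any of jar, spoon, cup, die0, die1, die2 from where it was at the start of the episode above 0.04 m).
It also fails if it takes over 51 s, if anything falls off the work surface, if the arm or the gripper's body presses on something with over 40 N, if the wrist force passes 120 N, or if a joint passes its speed limit or range.

## Robot

A 6-joint arm with a two-finger parallel gripper is mounted at the origin on the work surface. World frame = base frame: x ahead of the robot, y to its left, z up, the work surface at z = 0. Lengths are in mm, angles in rad, forces in N, time in s.
With the tool pointing down it reaches from about 250 to 800 mm from the base axis. Payload 8.5 kg.
Tool frame: the origin (TCP) lies midway between the tips of the shut fingers; the grasp point (between the pads) lies 19 mm behind it (r.grip_point_offset is the distance from the TCP to the grasp point, in mm); x points along the fingers, z is the direction in which the jaws open and shut, and the axes are right-handed (so a half turn about x gives the same grasp; the last joint's range is limited). The gripper opens to 85 mm and grips with 20 to 120 N. Pads are 22 mm wide; open, the fingers measure 114 mm over their backs; the gripper's body (76 mm by 85 mm) begins 54 mm behind the grasp point. The pads swing forward as they close: fully open they stand 13 mm farther back than shut.
Start: joints at [1.167, 0.238, -0.013, 1.319, 0, 1.571], TCP at [206.262, 482.737, 231.276] pointing down, gripper open.
Joint ranges: [-2.66, 2.66], [-1.03, 1.9], [-1.14, 1.46], [-1.82, 2.27], [-1.45, 1.34], [-3.14, 3.14]. Speed limits (rad/s): [2.22, 2.22, 2.79, 3.14, 3.14, 3.14].

## Interface

Orientations are given as a unit quaternion [x, y, z, w].
In Python, from workcell import r, snapshot gives the robot as it stands.
- The arm moves only by the shell command python3 -m inch 'ROWS' [FORCE]. ROWS is text: rows parted by semicolons, each of 5 numbers parted by spaces: the shift along the tool's x, y, z in m, then the turn about the tool's x in degrees, then the opening, from 0 (shut) to 1 (fully open). A call has 1 to 5 rows; each row is the pose to reach, as a shift and turn from the pose commanded when the call began, along the tool's axes at that moment; what a row does not reach only later rows make up. A row lasts 1/12 s, in which the tool goes at most 41.7 mm and 7.16 degrees, less where a joint would pass 70% of its speed; a pose out of reach is approached as far as the arm can. A call with a gripper value outside its range is refused whole. The fingers move at their own pace and stop on an object; FORCE is the grip in N (left out, the last holds). Time passes only in rows, so rows that repeat a pose let the fingers close. It gives the time, the measured TCP pose, the force and the opening at its end, in the units of the state.
- r.sense(): the state, without advancing time (a new reading comes with each control period).
- snapshot(name): name is "side" or "top" or "wrist"; returns a dict with "image" (420x560x3 uint8, blue, green, red), "vertical_fov" (degrees; the focal length in pixels is half the picture's height over the tangent of half this angle, whatever the lens; pixels are square), "cx", "cy" (the principal point, pixels), "R" (3x3) and "t" (3): a world point X has camera coordinates R X + t. Camera axes: x right, y down, z forward; pixel columns grow to the right and rows downward; lengths in mm; the calibration is good to about 2 mm. A picture is of the moment at which its call begins. There is no depth.
- r.finish_job(): hands the job in, once; it reports no verdict.
The state is a dict: "time_s": time; "q": joint angles; "dq": joint speeds; "joint_efforts": joint torques, N m; "position": TCP position; "orientation": TCP orientation; "wrist_force": force on the tool from outside, world axes, zero at the start; "wrist_torque": the same for the moment, N m; "grip_width": finger opening in mm.
Only numpy, scipy, OpenCV 4.12 (cv2) and the standard library are available. Lean on these libraries where they do the work, as an engineer would, in place of code of your own. Each camera call takes 0.05 s, during which the arm holds its last target. There are 200 camera calls.

## Working session

There is one attempt and no reset: what is moved stays moved. The work goes in short steps, Python scripts to look and compute and a shell command to move; the robot and the scene stay as the last step left them, time stands still between calls to the robot, and variables do not carry over. Pictures are saved under pics/ and viewed, about 8 in all and at most 12, crops included, and the job is handed in when it is done.

```bash
ls; mkdir -p pics; cat > h.py <<'E'
import numpy as np, cv2
from workcell import r, snapshot
from scipy.spatial.transform import Rotation as Ro
def snap(n,f):
    s=snapshot(n); cv2.imwrite('pics/'+f+'.png',s['image']); np.save('pics/'+f+'.npy',s,allow_pickle=True); return s
def load(f): return np.load('pics/'+f+'.npy',allow_pickle=True).item()
def foc(s): return s['image'].shape[0]/2/np.tan(np.radians(s['vertical_fov'])/2)
def ray(s,u,v):
    R=np.array(s['R']);t=np.array(s['t']);f=foc(s)
    return -R.T@t, R.T@np.array([(u-s['cx'])/f,(v-s['cy'])/f,1])
def onz(s,u,v,z):
    c,d=ray(s,u,v); return c+d*(z-c[2])/d[2]
def proj(s,X):
    p=np.array(s['R'])@np.array(X)+np.array(s['t']); return np.array([s['cx'],s['cy']])+foc(s)*p[:2]/p[2]
def state():
    s=r.sense(); R=Ro.from_quat(s['orientation']).as_matrix()
    return s,np.array(s['position']),R
def totool(d):  # world mm -> tool m
    return state()[2].T@np.array(d)/1000
E
python3 - <<'E'
from h import *
for n in('top','side'):
    s=snap(n,n+'0'); print(n,(-np.array(s['R']).T@s['t']).round(),s['vertical_fov'],s['cx'],s['cy'])
s,p,R=state(); print(p,R.round(3),s['time_s'],s['grip_width'])
a=cv2.imread('pics/top0.png');b=cv2.imread('pics/side0.png')
E
```

```text
pics
top [ 259.   54. 1404.] 51.81204781818298 274.37159142833315 211.7079022513813
side [ 190. -870.  842.] 52.18935077212363 279.275898413089 206.9081744963912
[206.13218271 482.43392223 230.72903496] [[-0.001 -0.92   0.393]
 [-0.001  0.393  0.92 ]
 [-1.     0.    -0.001]] 0.1 85.065398316958
```

View pics/top0.png

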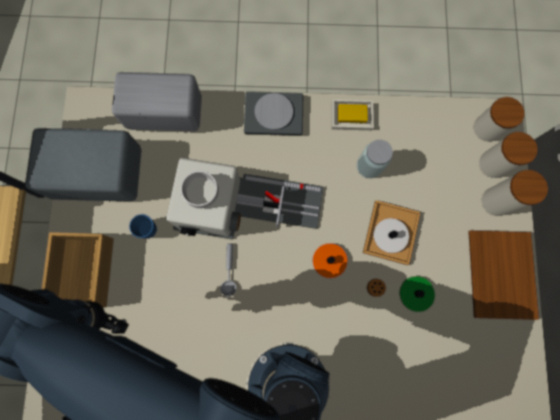

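View pics/side0.png

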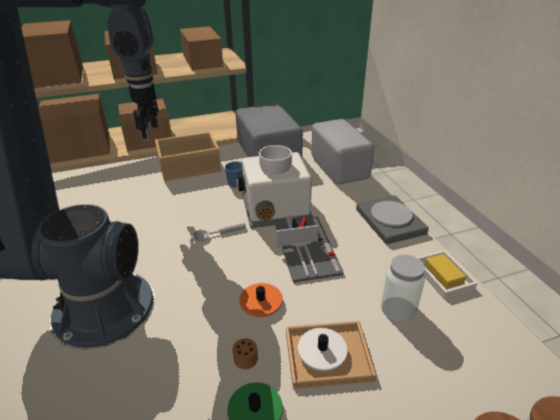

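Top view: the white lid is in the tray at (392,236). The orange (330,260) and green (417,293) ones are look-alikes. The hopper is at (200,189), with the leg at about (275,198) and the red clip near (302,186). Next are enlarged crops and a first measurement.

```bash
python3 - <<'E'
from h import *
s=load('top0');im=s['image']
a=cv2.resize(im[150:250,160:335],None,fx=4.5,fy=4.5,interpolation=3)[:, :790]
b=cv2.resize(im[195:275,355:430],None,fx=3.5,fy=3.5,interpolation=3)
c=load('side0')['image'][205:285,260:350]; c=cv2.resize(c,None,fx=3.5,fy=3.5,interpolation=3)
top=cv2.resize(a,(790,int(790*a.shape[0]/a.shape[1])))
top=cv2.resize(top,(560,320)); 
W=np.zeros((600,800,3),np.uint8); W[:320,:560]=top; W[320:600,:262]=b[:280,:262]; W[320:600,270:270+c.shape[1]]=c[:280]
cv2.imwrite('pics/crop1.png',W)
for f in('top0','side0'):
    s=load(f);im=s['image'];hsv=cv2.cvtColor(im,cv2.COLOR_BGR2HSV);H,S,V=[hsv[...,i] for i in range(3)]
    red=(((H<6)|(H>172))&(S>170)&(V>90)).astype('uint8')
    n,l,st,ce=cv2.connectedComponentsWithStats(red)
    print(f,'red',[(ce[i].round(1).tolist(),st[i].tolist()) for i in range(1,n) if st[i,4]>5])
    w=((S<60)&(V>150)).astype('uint8')
    n,l,st,ce=cv2.connectedComponentsWithStats(w)
    print('white',[(ce[i].round(1).tolist(),st[i].tolist()) for i in range(1,n) if st[i,4]>300])
E
```

```text
top0 red [([301.4, 186.0], [301, 184, 2, 5, 8]), ([271.6, 196.4], [265, 191, 14, 11, 54])]
white [([293.9, 9.5], [277, 0, 29, 22, 364]), ([129.3, 51.6], [94, 24, 72, 57, 2738]), ([271.5, 55.9], [237, 24, 69, 62, 3872]), ([412.1, 61.5], [380, 28, 69, 62, 3565]), ([339.9, 44.1], [329, 34, 26, 20, 332]), ([531.0, 71.9], [521, 47, 27, 46, 663]), ([86.7, 102.4], [55, 84, 59, 36, 1551]), ([320.3, 235.8], [105, 91, 427, 298, 51963]), ([166.8, 203.6], [92, 159, 142, 75, 3907]), ([389.7, 235.5], [374, 219, 35, 34, 786]), ([519.8, 389.7], [441, 320, 108, 100, 3285]), ([32.4, 405.0], [24, 385, 17, 35, 454])]
side0 red [([302.8, 221.5], [300, 217, 6, 9, 25]), ([331.0, 253.5], [329, 252, 5, 4, 16])]
white [([340.5, 133.9], [314, 120, 55, 30, 928]), ([347.3, 299.1], [56, 147, 504, 273, 60108]), ([251.6, 169.7], [221, 152, 51, 34, 619]), ([91.0, 169.3], [53, 157, 99, 25, 530]), ([499.6, 202.7], [450, 169, 95, 72, 2165]), ([21.0, 335.3], [0, 279, 60, 141, 5306]), ([321.4, 348.2], [298, 327, 50, 43, 1341])]
```

View pics/crop1.png

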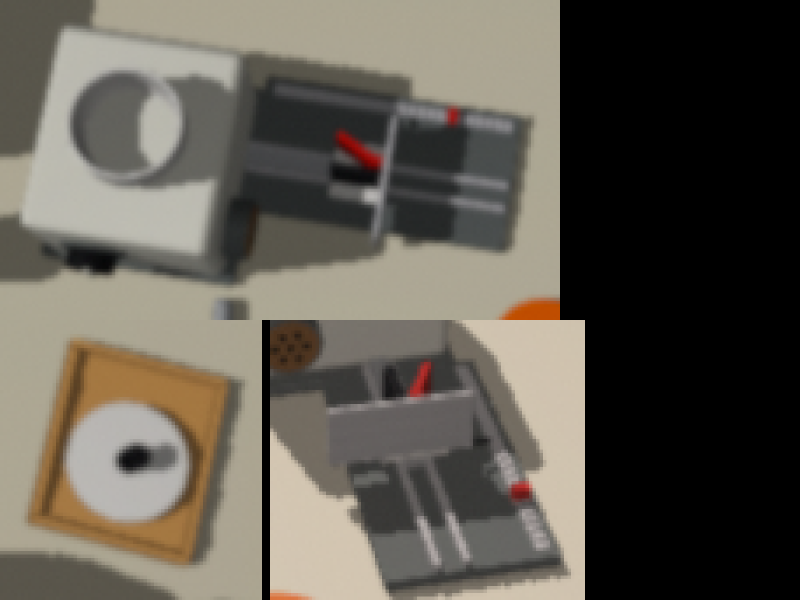

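```bash
python3 - <<'E'
from h import *
s=load('top0');im=s['image']
def P(u,v): return (160+u/3.2,150+v/3.2)
c=onz(s,*P(127,127),210);print('hop top',c.round(1), (onz(s,*P(185,127),210)-onz(s,*P(70,127),210)).round())
k=[onz(s,*P(*p),160) for p in((65,28),(245,55),(205,258),(22,222))]
print('tower',np.mean(k,0).round(1))
for a,b in((0,1),(3,2),(0,3),(1,2)): d=k[b]-k[a]; print(np.linalg.norm(d).round(),np.degrees(np.arctan2(d[1],d[0])).round(1))
# lid
hsv=cv2.cvtColor(im,cv2.COLOR_BGR2HSV); m=np.zeros(im.shape[:2],'uint8'); m[215:258,368:415]=255
m&=((hsv[...,1]<70)&(hsv[...,2]>60)).astype('uint8')*255
cs=max(cv2.findContours(m,0,1)[0],key=cv2.contourArea); h=cv2.convexHull(cs); e=cv2.fitEllipse(h);print(e); print('lid',onz(s,*e[0],26).round(1))
q=load('side0');im=q['image']
hsv=cv2.cvtColor(im,cv2.COLOR_BGR2HSV); m=np.zeros(im.shape[:2],'uint8'); m[325:374,292:352]=255
m&=((hsv[...,1]<60)&(hsv[...,2]>130)).astype('uint8')*255
cs=max(cv2.findContours(m,0,1)[0],key=cv2.contourArea); h=cv2.convexHull(cs); e=cv2.fitEllipse(h);print(e); print('lid side',onz(q,*e[0],26).round(1))
print('hop side',onz(q,275.5,156.5,210).round(1),'clip',onz(s,301.8,186,24).round(1),onz(q,331,253.5,24).round(1))
# plate top ends (crop): 
a=onz(s,*P(396,110),85);b=onz(s,*P(377,238),85);print('plate',a.round(1),b.round(1),np.linalg.norm(a-b))
# knob top
print('knob',onz(s,355+130/3.5,195+(457-320)/3.5,60).round(1))
print(q['image'][150:180,260:295,2].tolist()[3][:3])
w=snap('wrist','w0');print((-np.array(w['R']).T@w['t']).round(),np.array(w['R']).round(2),w['vertical_fov'])
E
```

```text
hop top [559.7 268.  210. ] [   3. -102.    0.]
tower [560.9 269.4 160. ]
172.0 -97.1
171.0 -99.5
188.0 172.1
195.0 171.9
((391.0386962890625, 235.14990234375), (34.00664520263672, 36.28697967529297), 114.20127868652344)
lid [ 473.7 -324.5   26. ]
((322.1026611328125, 348.4280700683594), (42.41484451293945, 49.7289924621582), 101.92451477050781)
lid side [ 471.2 -323.9   26. ]
hop side [556.8 245.7 210. ] clip [629.2 -34.4  24. ] [626.8 -34.7  24. ]
plate [616.4  26.6  85. ] [487.9  41.9  85. ] 129.46088516112098
knob [ 471.7 -318.7   60. ]
[133, 93, 90]
[135. 513. 373.] [[ 0.39  0.92 -0.  ]
 [ 0.88 -0.37  0.3 ]
 [ 0.28 -0.12 -0.95]] 68.813819453511
```

```bash
cat >> h.py <<'E'
def plan(target,yaw,n):
    """yaw: world angle (deg) of tool z, tool down; prints total shift/turn per call, n calls"""
    s,p,R=state(); y0=np.degrees(np.arctan2(R[1,2],R[0,2])); dy=(yaw-y0+180)%360-180
    step=(np.array(target)-p)/n; out=[]
    for k in range(n):
        Rk=Ro.from_euler('z',dy*k/n,degrees=True).as_matrix()@R
        print((Rk.T@step/1000).round(4), 'turn',round(-dy/n,1))
    print('tilt',R[2].round(3),'yaw',round(y0,2),'p',p.round(1),'q',np.round(s['q'],2),'w',round(s['grip_width'],1),'t',round(s['time_s'],2),'F',np.round(s['wrist_force'],1))
E
python3 -c "
from h import *
plan([472,-324,180],-8,6)"
```

```text
[ 0.0086 -0.0936 -0.1062] turn 12.5
[ 0.0086 -0.1143 -0.0835] turn 12.5
[ 0.0085 -0.1296 -0.0568] turn 12.5
[ 0.0085 -0.1388 -0.0275] turn 12.5
[ 0.0085 -0.1415  0.0032] turn 12.5
[ 0.0084 -0.1375  0.0337] turn 12.5
tilt [-1.    -0.    -0.001] yaw 66.87 p [206.1 482.5 230.8] q [ 1.17  0.24 -0.01  1.32 -0.    1.57] w 85.7 t 0.15 F [-0.  -0.1 -0.6]
```

```bash

python3 -m inch '0.001 -0.012 -0.014 2 1;0.003 -0.034 -0.038 5 1;0.005 -0.056 -0.063 8 1;0.007 -0.075 -0.085 11 1;0.0086 -0.0936 -0.1062 12.5 1'
python3 -m inch '0.002 -0.023 -0.017 2.5 1;0.0035 -0.046 -0.033 5 1;0.005 -0.069 -0.05 7.5 1;0.007 -0.091 -0.067 10 1;0.0086 -0.1143 -0.0835 12.5 1' | tail -3
python3 -c "
from h import *
plan([472,-324,180],-8,4)"
```

```text
time_s: 0.57
position: [250.6, 346.7, 222.3]
orientation: [-0.322, 0.63, 0.322, 0.629]
wrist_force: [1.1, -0.4, -0.1]
grip_width: 85.2
orientation: [-0.252, 0.661, 0.252, 0.661]
wrist_force: [0.0, -0.1, 0.1]
grip_width: 85.3
[ 0.0085 -0.1296 -0.0562] turn 12.4
[ 0.0085 -0.1386 -0.027 ] turn 12.4
[ 0.0085 -0.1412  0.0035] turn 12.4
[ 0.0085 -0.1371  0.0338] turn 12.4
tilt [-1. -0. -0.] yaw 41.76 p [294.7 212.4 213.9] q [ 0.62 -0.03 -0.37  1.23 -0.    1.47] w 85.3 t 0.98 F [ 0.  -0.1  0.1]
```

Tracking is good.

```bash

python3 -m inch '0.002 -0.026 -0.011 2.5 1;0.0035 -0.052 -0.022 5 1;0.005 -0.078 -0.034 7.5 1;0.007 -0.104 -0.045 10 1;0.0085 -0.1296 -0.0562 12.4 1' | tail -1
python3 -m inch '0.002 -0.028 -0.005 2.5 1;0.0035 -0.056 -0.011 5 1;0.005 -0.083 -0.016 7.5 1;0.007 -0.111 -0.022 10 1;0.0085 -0.1386 -0.027 12.4 1' | tail -1
python3 -m inch '0.002 -0.028 0.001 2.5 1;0.0035 -0.056 0.001 5 1;0.005 -0.085 0.002 7.5 1;0.007 -0.113 0.003 10 1;0.0085 -0.1412 0.0035 12.4 1' | tail -1
python3 -m inch '0.002 -0.032 0.008 2.5 1;0.0035 -0.065 0.016 5 1;0.006 -0.098 0.024 8.5 1;0.008 -0.122 0.030 11 1;0.0085 -0.1371 0.0338 12.4 1' | tail -1
python3 -c "
from h import *
w=snap('wrist','w1')
plan([472,-324,180],-8,1)
print(proj(w,[472,-324,60]),proj(w,[472,-324,26]),(-np.array(w['R']).T@w['t']).round())"
```

```text
grip_width: 85.5
grip_width: 85.6
grip_width: 85.7
grip_width: 85.4
[-0.001   0.0016 -0.0031] turn -0.0
tilt [-1.    -0.001 -0.   ] yaw -8.04 p [ 474.8 -326.   179. ] q [-0.6   0.35  0.    1.23 -0.    1.11] w 85.2 t 2.7 F [-0.  -1.7  0.6]
[281.14772259 208.98550193] [281.33662834 199.34201359] [ 484. -248.  322.]
```

View pics/w1.png

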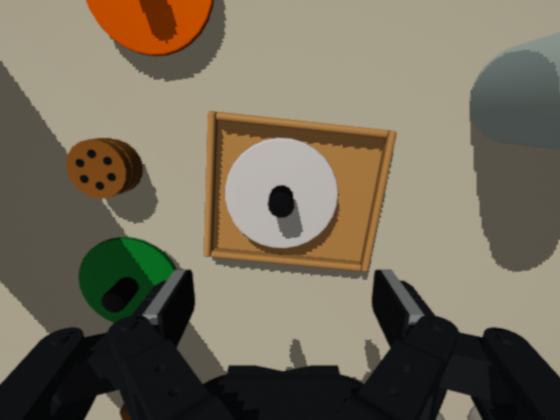

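The wrist view shows the white lid with its disc centred at about (281,193) and its knob at (281,202). I'll measure both.

```bash
python3 - <<'E'
from h import *
w=load('w1');im=w['image'];hsv=cv2.cvtColor(im,cv2.COLOR_BGR2HSV)
m=np.zeros(im.shape[:2],'uint8'); m[125:260,215:350]=255
a=m&(((hsv[...,1]<70)&(hsv[...,2]>110)).astype('uint8')*255)
cs=max(cv2.findContours(a,0,1)[0],key=cv2.contourArea); e=cv2.fitEllipse(cv2.convexHull(cs)); print(e,onz(w,*e[0],24),onz(w,*e[0],28))
l=onz(w,226,193,26);rr=onz(w,337,193,26);print('diam',np.linalg.norm(l-rr))
k=m&((im.max(2)<45).astype('uint8')*255)
cs=max(cv2.findContours(k,0,1)[0],key=cv2.contourArea);print(cv2.boundingRect(cs))
x,y,ww,h=cv2.boundingRect(cs); 
print('knob mid',onz(w,x+ww/2,y+h/2,43),'top',onz(w,x+ww/2,y+12,60))
# joint: top camera + wrist disc centre rays -> closest point
c1,d1=ray(w,*e[0]); c2,d2=ray(load('top0'),391.04,235.15); c3,d3=ray(load('side0'),322.1,348.43)
A=0;b=0
for c,d in((c1,d1),(c2,d2),(c3,d3)):
    d=d/np.linalg.norm(d);Pm=np.eye(3)-np.outer(d,d);A=A+Pm;b=b+Pm@c
print('tri',np.linalg.solve(A,b))
E
```

```text
((280.9839782714844, 192.57037353515625), (110.6636962890625, 112.50067138671875), 97.34786987304688) [ 472.54266511 -317.57674591   24.        ] [ 472.69954089 -316.64110777   28.        ]
diam 109.80077642043139
(269, 186, 25, 31)
knob mid [ 472.56167539 -321.72249874   43.        ] top [ 473.71765063 -314.06795029   60.        ]
tri [ 472.92736469 -321.5900123    22.95692973]
```

```bash

python3 -m inch '0.015 -0.001 -0.001 0 1;0.03 -0.002 -0.001 0 1;0.05 -0.004 -0.002 0 1;0.07 -0.005 -0.003 0 1;0.079 -0.0055 -0.003 0 1' | tail -1
python3 - <<'E'
from h import *
plan([472.5,-320.5,33],-8,1)
w=snap('wrist','w2');im=w['image'];hsv=cv2.cvtColor(im,cv2.COLOR_BGR2HSV)
p=proj(w,[472.5,-320.5,26]);print(p)
m=np.zeros(im.shape[:2],'uint8'); u,v=p.astype(int); m[max(0,v-140):v+140,u-130:u+130]=255
a=m&(((hsv[...,1]<70)&(hsv[...,2]>110)).astype('uint8')*255)
cs=max(cv2.findContours(a,0,1)[0],key=cv2.contourArea); e=cv2.fitEllipse(cv2.convexHull(cs)); print(e,cv2.boundingRect(cs),onz(w,*e[0],26))
E
```

```text
grip_width: 85.3
[0.0657 0.0058 0.0033] turn 0.3
tilt [-1.     0.002 -0.003] yaw -7.72 p [ 468.6 -325.9   98.7] q [-0.61  0.39 -0.14  1.04 -0.    1.1 ] w 85.3 t 3.12 F [-0.6  0.3 -0.4]
[288.13284063 219.46036849]
((287.7034912109375, 213.93788146972656), (145.3037109375, 151.266845703125), 89.21615600585938) (213, 141, 151, 146) [ 472.7384734 -316.2155651   26.       ]
```

View pics/w2.png

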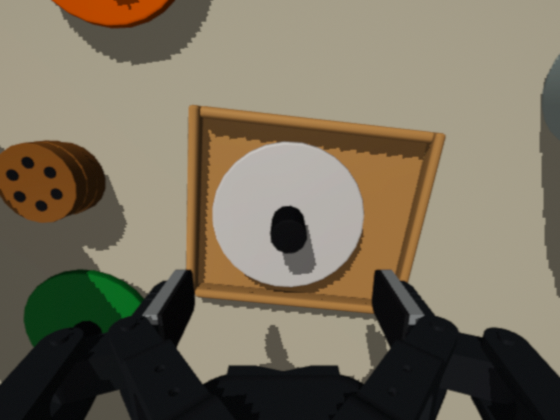

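The wrist view puts the lid at y ≈ -317 and top/side put it at -324. The pads can absorb that across their width, so I'll use -320 and check the seat after lifting.

```bash

python3 -m inch '0.012 0.006 0.003 -0.3 1;0.025 0.006 0.003 -0.3 1;0.04 0.006 0.003 -0.3 1;0.055 0.006 0.003 -0.3 1;0.067 0.006 0.003 -0.3 1' | tail -1
python3 -m inch '0 0 0 0 0.3;0 0 0 0 0.1;0 0 0 0 0;0 0 0 0 0;0 0 0 0 0' 40
python3 -c "
from h import *
plan([472.5,-320.5,33],-8,1)"
```

```text
grip_width: 85.2
time_s: 4.0
position: [474.3, -321.8, 35.2]
orientation: [0.046, 0.705, -0.046, 0.706]
wrist_force: [-0.2, -0.6, 0.1]
grip_width: 25.8
[ 0.0022  0.0011 -0.002 ] turn 0.6
tilt [-1.    -0.001  0.001] yaw -7.43 p [ 474.3 -321.8   35.2] q [-0.6   0.45 -0.23  0.89 -0.    1.1 ] w 25.8 t 4.0 F [-0.2 -0.6  0.1]
```

```bash

python3 -m inch '0 0 0 0 0;-0.015 0 0 0 0;-0.045 0 0 0 0;-0.085 0 0 0 0;-0.12 0 0 0 0' | tail -1
python3 -m inch '-0.04 0 0 0 0;-0.08 0 0 0 0;-0.11 0 0 0 0;-0.13 0 0 0 0;-0.135 0 0 0 0' | tail -2
python3 -c "
from h import *
plan([560,268,290],-8,4)
w=snap('wrist','w3');snap('side','s3')"
```

```text
grip_width: 22.7
wrist_force: [-0.1, -0.2, -2.4]
grip_width: 22.7
[0.0005 0.149  0.002 ] turn 0.1
[0.0004 0.1491 0.0017] turn 0.1
[0.0004 0.1491 0.0013] turn 0.1
[0.0004 0.1491 0.0009] turn 0.1
tilt [-1.    -0.003  0.006] yaw -7.44 p [ 474.7 -322.1  293.5] q [-0.6   0.31  0.24  1.5  -0.    1.1 ] w 22.7 t 4.83 F [-0.1 -0.2 -2.4]
```

View pics/w3.png

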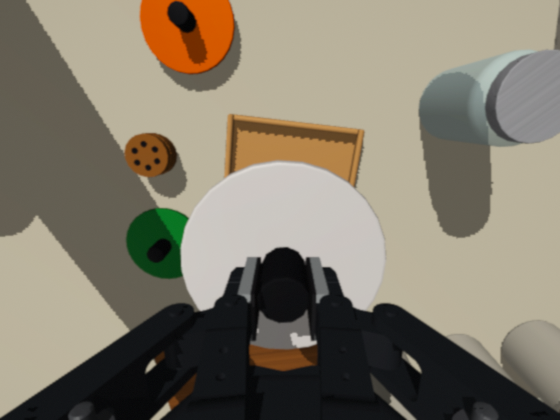

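The lid is held, with its disc edges at u 181..385 and its far edge at v 161. I'll estimate the lid's offset from the tool, then carry it over to the hopper.

```bash

python3 - <<'E'
from h import *
w=load('w3');s,p,R=state()
im=w['image'];hsv=cv2.cvtColor(im,cv2.COLOR_BGR2HSV)
a=(((hsv[...,1]<40)&(hsv[...,2]>130)).astype('uint8'));a[:150]=0;a[262:]=0;a[:,:170]=0;a[:,395:]=0
cs=max(cv2.findContours(a,0,1)[0],key=cv2.contourArea)[:,0]
for z in(p[2]-12,p[2]-8,p[2]-4):
    P=np.array([onz(w,u,v,z)[:2] for u,v in cs if v<250 and not(170+75<u<395-75 and v>200)])
    A=np.c_[2*P,np.ones(len(P))];c=np.linalg.lstsq(A,(P**2).sum(1),rcond=None)[0];rad=np.sqrt(c[2]+c[0]**2+c[1]**2)
    print(z.round(1),'c-p',(c[:2]-p[:2]).round(1),'r',rad.round(1))
E
python3 -m inch '0 0.02 0 0 0;0 0.05 0 0 0;0 0.085 0 0 0;0 0.12 0 0 0;0 0.15 0.002 0 0' | tail -1
python3 -m inch '0 0.03 0 0 0;0 0.06 0 0 0;0 0.09 0 0 0;0 0.12 0 0 0;0 0.15 0.0015 0 0' | tail -1
python3 -m inch '0 0.03 0 0 0;0 0.06 0 0 0;0 0.09 0 0 0;0 0.12 0 0 0;0 0.15 0.001 0 0' | tail -1
python3 -c "
from h import *
plan([560,268,290],-8,1)
w=snap('wrist','w4');print(proj(w,[560,268,210]))"
```

```text
277.8 c-p [-0.1 -2.3] r 58.3
281.8 c-p [ 0.1 -0.3] r 56.8
285.8 c-p [0.4 1.7] r 55.4
grip_width: 22.7
grip_width: 22.5
grip_width: 23.0
[-0.0034  0.1445  0.0058] turn 0.6
tilt [-1.    -0.001 -0.003] yaw -7.43 p [535.6 125.5 286.8] q [ 0.23  0.27  0.18  1.48 -0.    1.93] w 23.0 t 6.18 F [ 0.5  0.4 -0.2]
[293.64291179   3.83949141]
```

View pics/w4.png

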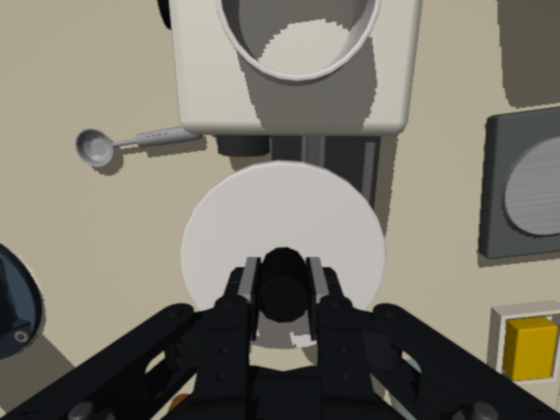

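```bash

python3 - <<'E'
from h import *
w=load('w4')
P=np.array([onz(w,u,v,210)[:2] for u,v in((215,0),(382,0),(298,82),(240,57),(350,62))])
print(P.round(1))
from scipy.optimize import least_squares
f=least_squares(lambda c:np.hypot(*(P-c).T)-52,[560,268]);print(f.x,f.fun.round(1))
# rim edges automatically: inner dark/bright boundary along columns
g=cv2.cvtColor(w['image'],cv2.COLOR_BGR2GRAY)
for u in(260,280,298,315,335): print(u,g[52:92:2,u].tolist())
a=load('top0'); g=cv2.cvtColor(a['image'],cv2.COLOR_BGR2GRAY)
e=cv2.HoughCircles(cv2.resize(g[160:220,170:230],None,fx=6,fy=6,interpolation=2),cv2.HOUGH_GRADIENT_ALT,1.5,20,param1=100,param2=.5,minRadius=85,maxRadius=130)
print(None if e is None else [(onz(a,170+(x+.5)/6-.5,160+(y+.5)/6-.5,210).round(1),rr/6) for x,y,rr in e[0]])
E
```

```text
[[512.3 276.3]
 [614.  263. ]
 [557.6 223.5]
 [522.1 243.1]
 [592.4 231. ]]
[563.80636028 274.74915034] [-0.5 -0.4 -0.3  0.3  0.3]
260 [101, 101, 112, 181, 192, 185, 193, 193, 179, 131, 82, 82, 97, 100, 100, 101, 100, 100, 100, 100]
280 [193, 193, 192, 192, 192, 193, 192, 193, 192, 191, 196, 199, 183, 134, 76, 75, 85, 100, 100, 100]
298 [193, 193, 192, 192, 192, 192, 192, 192, 192, 192, 191, 193, 202, 181, 130, 71, 69, 88, 100, 100]
315 [192, 192, 193, 192, 192, 192, 192, 191, 191, 191, 197, 200, 176, 118, 64, 74, 99, 101, 100, 100]
335 [191, 192, 189, 179, 171, 176, 205, 191, 159, 93, 78, 99, 99, 100, 100, 99, 100, 100, 99, 99]
[(array([564.2, 275.7, 210. ]), np.float32(15.952609))]
```

```bash

python3 -m inch '0 0.03 0.001 0.6 0;0 0.065 0.003 0.6 0;0 0.1 0.005 0.6 0;0 0.13 0.006 0.6 0;0 0.14 0.006 0.6 0' | tail -1
python3 -m inch '0 0 0 0 0;0 0 0 0 0;0 0 0 0 0' | tail -1
python3 -c "
from h import *
snap('side','s5')
plan([562,270,288],-8,1);s=load('s5')
plan([562,270,228],-8,1)
im=s['image'][100:200,215:335];cv2.imwrite('pics/s5c.png',cv2.resize(im,None,fx=6,fy=6,interpolation=2))
print(proj(s,[562,270,210]))"
```

```text
grip_width: 22.8
grip_width: 22.7
[0.0006 0.0093 0.0004] turn -0.1
tilt [-1.    -0.001 -0.001] yaw -8.09 p [560.3 260.9 288.6] q [ 0.44  0.4   0.36  1.54 -0.    2.15] w 22.5 t 6.95 F [-0.4 -1.2 -0.4]
[0.0606 0.0093 0.0004] turn -0.1
tilt [-1.    -0.001 -0.001] yaw -8.09 p [560.3 260.9 288.6] q [ 0.44  0.4   0.36  1.54 -0.    2.15] w 22.5 t 6.95 F [-0.4 -1.2 -0.4]
[274.58365866 152.76124908]
```

View pics/s5c.png

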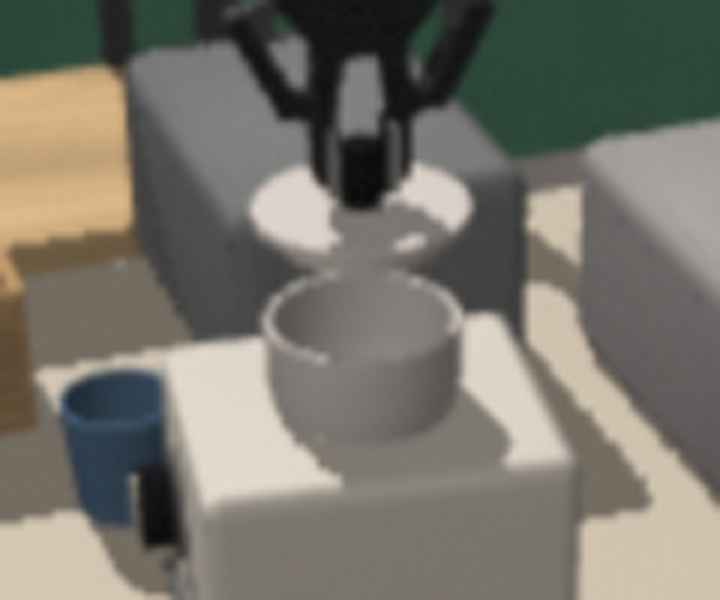

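```bash

python3 - <<'E'
from h import *
s=load('s5')
P=lambda u,v:(215+(u+.5)/6-.5,100+(v+.5)/6-.5)
for n,u,v,z in(('hop',363.5,317,210),('hopL',262,317,210),('hopR',465,317,210),('lid',361.5,208,282),('lidL',250,208,282),('lidR',473,208,282)): print(n,onz(s,*P(u,v),z).round(1))
E
```

```text
hop [564.5 271.5 210. ]
hopL [514.6 290.1 210. ]
hopR [614.2 253.  210. ]
lid [558.1 252.1 282. ]
lidL [505.7 271.7 282. ]
lidR [610.4 232.5 282. ]
```

```bash

python3 -m inch '0.003 0.006 0.002 0 0;0.01 0.0095 0.002 0 0;0.02 0.0095 0.002 0 0;0.032 0.0095 0.002 0 0;0.042 0.0095 0.002 0 0' | tail -1
python3 -m inch '0 0 0 0 0;0 0 0 0 0;0 0 0 0 0' | tail -1
python3 -c "
from h import *
plan([563.7,270,230],-8,1)"
python3 -m inch '0.003 0 0 0 0;0.006 0 0 0 0;0.009 0 0 0 0;0.009 0 0 0 0'|grep -v ori
python3 -m inch '0.002 0 0 0 0;0.004 0 0 0 0;0.004 0 0 0 0'|grep -v ori
```

```text
grip_width: 22.6
grip_width: 22.5
[ 0.0175 -0.0013 -0.0002] turn -0.0
tilt [-1.  0.  0.] yaw -8.04 p [564.1 271.3 247.5] q [ 0.45  0.41  0.28  1.44 -0.    2.16] w 22.5 t 7.62 F [ 0.  -1.  -0.7]
time_s: 7.95
position: [563.7, 271.2, 237.4]
wrist_force: [-0.6, -0.0, -1.8]
grip_width: 22.8
time_s: 8.2
position: [563.8, 271.3, 233.7]
wrist_force: [-0.4, 0.1, -1.1]
grip_width: 22.4
```

```bash

python3 -m inch '0.002 -0.0005 0 0 0;0.004 -0.0005 0 0 0;0.004 -0.0005 0 0 0'|grep -v ori
python3 -m inch '0.002 0 0 0 0;0.002 0 0 0 0;0.002 0 0 0 0'|grep -v ori
python3 -c "
from h import *
s=snap('side','s6')
im=s['image'][100:200,215:335];cv2.imwrite('pics/s6c.png',cv2.resize(im,None,fx=6,fy=6,interpolation=2))"
```

```text
time_s: 8.45
position: [563.7, 270.7, 229.6]
wrist_force: [-0.7, -0.1, -1.0]
grip_width: 22.8
time_s: 8.7
position: [563.8, 270.8, 228.0]
wrist_force: [1.2, 0.8, -2.0]
grip_width: 22.8
```

View pics/s6c.png

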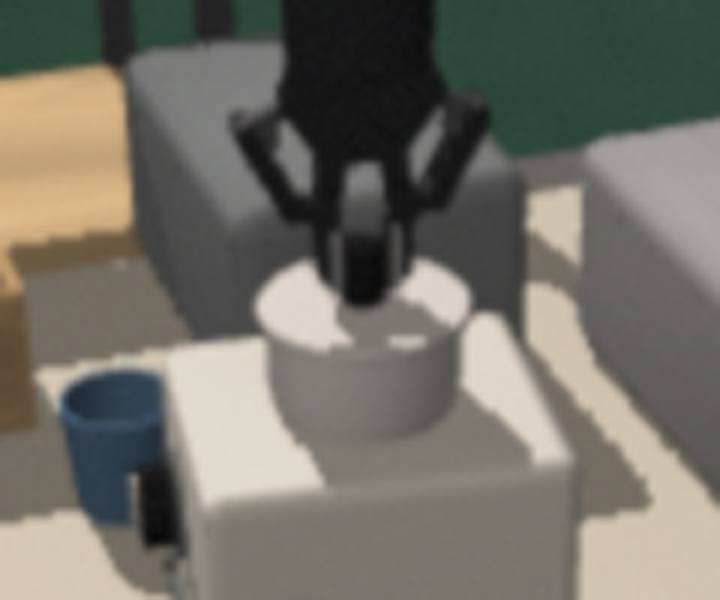

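The disc (u 254..472) is centred over the rim (262..465). I'll lower until contact.

```bash

for i in 1 2; do python3 -m inch '0.001 0 0 0 0;0.002 0 0 0 0;0.002 0 0 0 0'|grep -E 'pos|force'; done
```

```text
position: [563.8, 270.8, 225.9]
wrist_force: [-0.7, 0.1, -1.7]
position: [563.9, 270.9, 225.3]
wrist_force: [-2.2, -1.5, 6.9]
```

```bash

python3 -m inch '-0.0005 0 0 0 0.4;-0.0005 0 0 0 0.8;-0.0005 0 0 0 1;-0.0005 0 0 0 1;-0.0005 0 0 0 1'|grep -E 'width|force'
python3 -m inch '-0.01 0 0 0 1;-0.03 0 0 0 1;-0.06 0 0 0 1;-0.09 0 0 0 1;-0.1 0 0 0 1'|grep -E 'width|force'
python3 -c "
from h import *
s=snap('side','s7');snap('top','t7');snap('wrist','w7')
im=np.vstack([cv2.resize(s['image'][130:200,235:335],(500,350),interpolation=2),cv2.resize(load('w7')['image'],(500,375))[:250]]);cv2.imwrite('pics/c7.png',im)
plan([560,50,200],-8,1)"
```

```text
wrist_force: [0.2, -0.6, 0.7]
grip_width: 80.3
wrist_force: [0.1, 0.0, 0.0]
grip_width: 85.2
[ 0.1254 -0.2196  0.0265] turn -0.0
tilt [-1.     0.001  0.002] yaw -8.04 p [564.3 271.  325.6] q [ 0.45  0.42  0.49  1.64 -0.    2.16] w 85.3 t 10.23 F [-0.5  0.  -1.2]
```

View pics/c7.png

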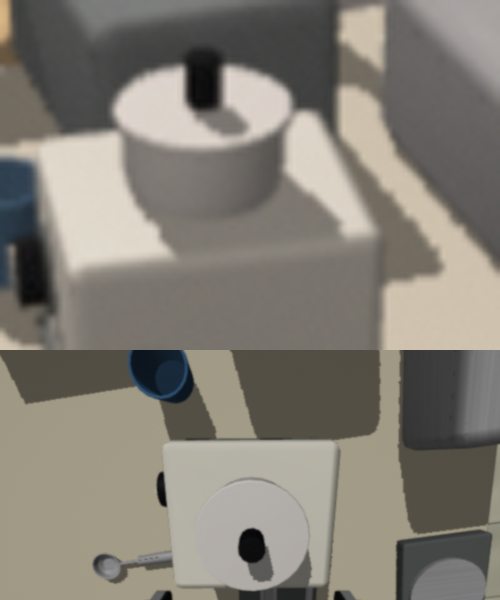

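The lid is seated level and centred. Now I'll move above the leg and look with the wrist and side cameras.

```bash

python3 -m inch '0 -0.02 0.003 0 1;0.005 -0.06 0.007 0 1;0.02 -0.1 0.012 0 1;0.045 -0.14 0.016 0 1;0.06 -0.17 0.02 0 1' | tail -1
python3 -m inch '0.03 -0.03 0.003 0 1;0.055 -0.045 0.005 0 1;0.065 -0.05 0.0065 0 1;0.065 -0.05 0.0065 0 1;0.065 -0.05 0.0065 0 1' | tail -1
python3 -c "
from h import *
w=snap('wrist','w8')
print(proj(w,[565,33,85]))
plan([560,50,200],-8,1)
cv2.imwrite('pics/c8.png',w['image'])"
```

```text
grip_width: 85.5
grip_width: 85.3
[292.92083698 227.54524526]
[ 0.0002 -0.0001  0.0003] turn -0.0
tilt [-1.  0.  0.] yaw -8.01 p [559.7  50.1 200.2] q [0.09 0.31 0.01 1.27 0.   1.8 ] w 85.7 t 11.12 F [0.4 0.6 1.2]
```

View pics/c8.png

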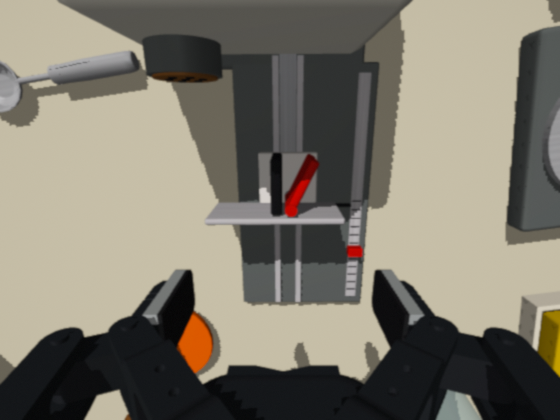

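The wrist view shows the plate's top edge from (207,222) to (343,220), the post at (276,155..213), the open red lever, and the clip at (354,252).

```bash

python3 - <<'E'
from h import *
w=load('w8');yaw=np.radians(-8);ex=np.array([np.cos(yaw),np.sin(yaw)]);ey=np.array([-ex[1],ex[0]])
B=np.array([0,-4.5])
pl=onz(w,207,221.5,85)[:2]+B;pr=onz(w,343,220,85)[:2]+B
print('plate',pl,pr,np.linalg.norm(pl-pr),np.degrees(np.arctan2(*(pr-pl)[::-1])))
o=pl+(pr-pl)*75/125; print('leg origin from plate',o)
for u,v in((271.5,155),(281,155),(276.5,155)): 
    X=onz(w,u,v,82)[:2]+B;print('post end local',((X-o)@ex).round(1),((X-o)@ey).round(1))
hsv=cv2.cvtColor(w['image'],cv2.COLOR_BGR2HSV)
red=(((hsv[...,0]<6)|(hsv[...,0]>172))&(hsv[...,1]>170)&(hsv[...,2]>90)).astype('uint8')
n,l,st,ce=cv2.connectedComponentsWithStats(red);print([(ce[i].round(1),st[i]) for i in range(1,n) if st[i,4]>20])
c=[onz(w,*ce[i],22)[:2]+B for i in range(1,n) if 340<ce[i][0]<370 and st[i,4]>20]
for X in c: print('clip',X,'local',(X-o)@ex,(X-o)@ey)
# rails: direction
a=onz(w,277,300,14)[:2];b=onz(w,277,62,14)[:2];print('rail',np.degrees(np.arctan2(*(b-a)[::-1]))-90)
s=load('s7')
hsv=cv2.cvtColor(s['image'],cv2.COLOR_BGR2HSV)
g=o-5*ex+30*ey; print('grip point inside plate',g); plan([*g,120],-8,1)
E
```

```text
plate [490.47347683  44.74702342] [609.70622536  29.34272256] 120.22371150883707 -7.361563142877908
leg origin from plate [562.01312595  35.50444291]
post end local -14.5 56.9
post end local -6.5 56.9
post end local -10.3 56.9
[(array([298.7, 191.4]), array([285, 161,  32,  56, 588], dtype=int32)), (array([354.1, 251. ]), array([347, 246,  16,  11, 163], dtype=int32))]
clip [629.04194544 -32.10570605] local 75.78601371070484 -57.62356297116862
rail -8.375137628483643
grip point inside plate [561.23697863  65.90835047]
[ 0.0802  0.0158 -0.0007] turn -0.0
tilt [-1.  0.  0.] yaw -8.01 p [559.7  50.1 200.2] q [0.09 0.31 0.01 1.27 0.   1.8 ] w 85.7 t 11.12 F [0.4 0.6 1.2]
```

```bash

python3 -m inch '0.02 0.005 0 0 1;0.05 0.01 -0.0005 0 1;0.08 0.0155 -0.0005 0 1;0.11 0.0155 -0.0005 0 1;0.13 0.0155 -0.0005 0 1' | tail -1
python3 -m inch '0.015 0 0 0 1;0.026 0 0 0 1;0.029 0 0 0 1;0.029 0 0 0 1;0.029 0 0 0 1'
python3 -c "
from h import *
plan([561.2,65.9,41],-8,1)
w=snap('wrist','w9')"
```

```text
grip_width: 85.6
time_s: 11.95
position: [562.0, 65.6, 41.8]
orientation: [0.049, 0.705, -0.049, 0.706]
wrist_force: [0.1, 0.3, 0.5]
grip_width: 85.2
[ 0.0008  0.0002 -0.0008] turn 0.0
tilt [-1.     0.     0.002] yaw -7.97 p [562.   65.6  41.8] q [ 0.12  0.43 -0.24  0.9  -0.    1.83] w 85.2 t 11.95 F [0.1 0.3 0.5]
```

```bash

python3 -m inch '0 -0.005 0 0 1;0 -0.011 0 0 1;0 -0.017 0 0 1;0 -0.024 0 0 1;0 -0.03 0 0 1' | grep -E 'pos|force'
python3 -m inch '0 -0.007 0 0 1;0 -0.014 0 0 1;0 -0.021 0 0 1;0 -0.028 0 0 1;0 -0.03 0 0 1' | grep -E 'pos|force'
python3 -m inch '0 0 0 0 1;0 0 0 0 1' | grep -E 'pos|force'
python3 - <<'E'
from h import *
s=snap('side','s10');w=snap('wrist','w10');a=load('s7')
cv2.imwrite('pics/c10.png',np.hstack([cv2.resize(x['image'][205:285,260:350],None,fx=4.4,fy=4.4,interpolation=2) for x in(a,s)]))
for x in(a,s):
    g=cv2.cvtColor(x['image'],cv2.COLOR_BGR2GRAY)
    for u in(290,300,310): print(u,g[212:262,u].tolist())
E
```

```text
position: [557.3, 34.3, 41.2]
wrist_force: [1.1, 2.3, 2.5]
position: [552.4, 4.1, 40.6]
wrist_force: [1.3, 2.5, 0.9]
position: [552.3, 5.0, 40.4]
wrist_force: [1.3, 2.5, 1.3]
290 [115, 115, 115, 106, 95, 89, 89, 87, 87, 86, 89, 90, 92, 96, 96, 100, 129, 127, 106, 97, 96, 96, 95, 97, 97, 96, 96, 96, 96, 96, 95, 94, 87, 70, 57, 61, 87, 101, 100, 79, 59, 55, 55, 57, 56, 56, 56, 56, 56, 57]
300 [114, 114, 107, 86, 64, 58, 58, 56, 57, 58, 60, 65, 72, 79, 89, 140, 135, 102, 97, 96, 96, 95, 96, 95, 96, 96, 96, 95, 95, 94, 98, 107, 102, 90, 84, 71, 60, 61, 71, 82, 90, 93, 95, 96, 93, 86, 80, 74, 65, 65]
310 [79, 69, 61, 57, 57, 57, 56, 55, 56, 57, 57, 57, 61, 88, 119, 114, 97, 96, 95, 94, 96, 94, 94, 94, 95, 94, 93, 92, 94, 98, 100, 80, 59, 55, 56, 56, 56, 57, 56, 57, 59, 61, 71, 84, 91, 93, 96, 103, 126, 127]
290 [40, 35, 29, 27, 34, 34, 32, 28, 28, 26, 27, 26, 24, 29, 29, 33, 41, 40, 35, 28, 26, 38, 50, 58, 62, 62, 65, 85, 110, 113, 106, 106, 105, 106, 105, 106, 103, 104, 105, 105, 104, 103, 104, 107, 110, 112, 112, 111, 112, 110]
300 [26, 26, 26, 27, 26, 24, 23, 23, 23, 24, 25, 24, 22, 24, 23, 23, 27, 44, 56, 55, 47, 44, 38, 34, 36, 67, 141, 142, 110, 105, 105, 104, 105, 105, 106, 104, 104, 106, 104, 103, 102, 105, 115, 116, 108, 96, 88, 80, 72, 68]
310 [24, 23, 23, 21, 23, 21, 20, 22, 22, 24, 24, 24, 24, 23, 28, 44, 53, 53, 55, 56, 56, 55, 54, 64, 103, 129, 119, 106, 104, 104, 103, 103, 103, 103, 103, 104, 102, 102, 102, 102, 110, 118, 102, 92, 98, 101, 104, 104, 101, 94]
```

View pics/c10.png

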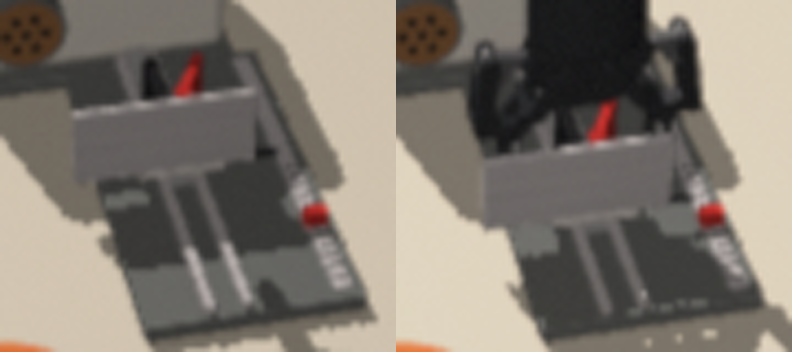

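```bash

python3 - <<'E'
from h import *
a=load('s7');s=load('s10')
y=np.radians(-8);ey=np.array([-np.sin(y),np.cos(y)])
def pk(x,u):
    g=cv2.cvtColor(x['image'],cv2.COLOR_BGR2GRAY).astype(float)
    seg=g[222:242,u]; i=seg.argmax() if x is s else g[222:232,u].argmax()
    ww=np.clip(g[222+i-1:222+i+2,u]-100,0,None); return ((np.arange(-1,2)*ww).sum()/ww.sum())+222+i
for u in range(296,314,2):
    p,q=pk(a,u),pk(s,u); print(u,round(p,2),round(q,2),((onz(s,u,q,85)-onz(a,u,p,85))[:2]@ey).round(1), 'clip-rel',((onz(s,u,q,85)-onz(s,331,253.5,22))[:2]@ey).round(1))
w=load('w10');hsv=cv2.cvtColor(w['image'],cv2.COLOR_BGR2HSV)
red=(((hsv[...,0]<6)|(hsv[...,0]>172))&(hsv[...,1]>170)&(hsv[...,2]>90)).astype('uint8')
n,l,st,ce=cv2.connectedComponentsWithStats(red);print([(ce[i].round(1),st[i]) for i in range(1,n) if st[i,4]>20])
E
```

```text
296 228.41 239.93 -50.6 clip-rel 6.2
298 227.74 238.82 -48.9 clip-rel 9.7
300 227.47 238.67 -49.5 clip-rel 9.2
302 227.4 238.43 -48.7 clip-rel 9.1
304 227.35 237.93 -46.8 clip-rel 10.1
306 226.61 237.48 -48.2 clip-rel 10.9
308 226.48 237.48 -48.7 clip-rel 9.7
310 226.42 237.31 -48.2 clip-rel 9.2
312 225.96 236.75 -47.9 clip-rel 10.5
[(array([322.4, 269.5]), array([ 288,  196,   82,  152, 6258], dtype=int32)), (array([423.3, 289.8]), array([405, 280,  30,  24, 381], dtype=int32))]
```

About 9 mm remains (side-view displacement gives 8.9, clip-relative gives 9.5). I'll move it and re-measure.

```bash

python3 -m inch '0 -0.003 0 0 1;0 -0.006 0 0 1;0 -0.009 0 0 1;0 -0.009 0 0 1;0 -0.009 0 0 1' | grep -E 'pos|force'
python3 -m inch '0 0 0 0 1;0 0 0 0 1;0 0 0 0 1' | grep -E 'pos|force'
cat > m.py <<'E'
from h import *
import sys
a=load('s7');s=snap('side',sys.argv[1]);w=snap('wrist',sys.argv[1]+'w')
y=np.radians(-8);ey=np.array([-np.sin(y),np.cos(y)])
def pk(x,u,lo,hi):
    g=cv2.cvtColor(x['image'],cv2.COLOR_BGR2GRAY).astype(float)
    i=lo+g[lo:hi,u].argmax(); ww=np.clip(g[i-1:i+2,u]-100,0,None); return ((np.arange(-1,2)*ww).sum()/ww.sum())+i
D=[];C=[]
for u in range(298,316,2):
    p,q=pk(a,u,222,232),pk(s,u,234,246); D.append((onz(s,u,q,85)-onz(a,u,p,85))[:2]@ey); C.append((onz(s,u,q,85)-onz(s,331,253.5,22))[:2]@ey)
print('moved',np.round(D,1),np.median(D),'cliprel',np.median(C))
g=cv2.cvtColor(w['image'],cv2.COLOR_BGR2GRAY)
hsv=cv2.cvtColor(w['image'],cv2.COLOR_BGR2HSV)
red=(((hsv[...,0]<6)|(hsv[...,0]>172))&(hsv[...,1]>170)&(hsv[...,2]>90)).astype('uint8')
n,l,st,ce=cv2.connectedComponentsWithStats(red);print([(ce[i].round(1),st[i]) for i in range(1,n) if st[i,4]>20])
plan([0,0,0],-8,1)
E
python3 m.py s11
python3 - <<'E'
from h import *
w=load('s11w');g=cv2.cvtColor(w['image'],cv2.COLOR_BGR2GRAY)
c=[(u,v) for u,v in[(0,0)]]
print(g[236:300:2,392:450:3])
E
```

```text
position: [551.0, -3.9, 40.4]
wrist_force: [1.8, 2.9, -0.0]
position: [551.1, -3.6, 40.4]
wrist_force: [0.8, 2.6, -2.1]
moved [-57.9 -58.  -57.4 -55.2 -56.5 -57.3 -57.1 -56.6 -57.1] -57.14200510559242 cliprel 1.1396361057713575
[(array([322.5, 269. ]), array([ 288,  196,   82,  152, 6260], dtype=int32)), (array([420.3, 278. ]), array([403, 267,  34,  24, 644], dtype=int32))]
[ 0.0408 -0.0734 -0.5462] turn -0.0
tilt [-1.    -0.    -0.001] yaw -8.03 p [551.1  -3.6  40.4] q [-0.01  0.41 -0.28  0.88 -0.    1.7 ] w 85.3 t 13.87 F [-0.4  2.2 -1.7]
[[130 129 128 128 127 128 190 225 221 227 230 228 223 153 125 126 137 235
  236 236]
 [130 128 128 128 127 128 198 226 221 227 229 227 223 146 125 126 150 236
  236 236]
 [130 128 129 127 127 129 205 225 221 228 229 227 221 132 125 124 176 235
  236 236]
 [129 129 129 128 128 129 215 225 221 228 229 226 218 128 125 124 198 235
  236 236]
 [129 128 128 127 128 129 217 221 217 225 227 222 215 128 125 123 207 236
  235 236]
 [129 128 129 128 129 134 195 117 115 121 122 118 179 126 125 124 221 236
  236 236]
 [128 128 128 128 127 137 214 182 180 189 
[... 1468 characters left out ...]
 236 236
  236 236]
 [159 162 161 140  39  33  69  76  75  76  75  75  75  77  76 212 236 236
  236 236]
 [146 162 162 160  86  33  39  72  74  75  75  75  76  75  80 224 236 236
  236 236]
 [ 87 162 162 162 134  38  34  49  73  73  77  76  77  82 101 231 236 236
  235 235]
 [ 42 150 162 162 160  81  34  34  49  49  82  74  81 117 206 235 236 236
  236 235]
 [ 27 111 162 162 162 134  42  38  41  81  90  66  76 138 235 235 236 236
  236 235]
 [ 24  49 155 162 162 160  68  38  40 101  94  67  76 150 236 236 236 235
  236 235]
 [ 20  28 122 161 162 162 129  36  33  53 127  66  76 176 235 236 236 236
  235 236]
 [ 19  25  65 160 162 162 160  69  40  41 100  70  88 197 235 236 235 235
  235 235]]
```

```bash

python3 - <<'E'
from h import *
w=load('s11w');im=w['image'].astype(int)
for v in range(262,304):
    print(v,''.join('R' if im[v,u,2]>im[v,u,0]+60 else 'k' if im[v,u].max()<60 else 'd' if im[v,u].max()<110 else '.' for u in range(385,445)))
E
```

```text
262 .........................dddddddddddddd.....................
263 ............................................................
264 ............................................................
265 ............................................................
266 ............................................................
267 ...................RRRRRRRRRRRRRRRRRRRRRRRRRR...............
268 ...................RRRRRRRRRRRRRRRRRRRRRRRRRRR..............
269 ...................RRRRRRRRRRRRRRRRRRRRRRRRRRRR.............
270 ...................RRRRRRRRRRRRRRRRRRRRRRRRRRRRR............
271 ...................RRRRRRRRRRRRRRRRRRRRRRRRRRRRRRR..........
272 ...................RRRRRRRRRRRRRRRRRRRRRRRRRRRRRRRR.........
273 ..................RRRRRRRRRRRRRRRRRRRRRRRRRRRRRRRRRR........
274 ..................RRRRRRRRRRRRRRRRRRRRRRRRRRRRRRRRRRR.......
275 ..................RRRRRRRRRRRRRRRRRRRRRRRRRRRRRRRRRRR.......
276 ..................RRRRRRRRRRRRRRRRRRRRRRRRRRRRRRRRRRR.......
277 d.................RRRRRRRRRRRRRRRRRRRRRRRRRRRRRRRRRRR.......
278 d.................RRRRRRRRRRRRRRRRRRRRRRRRRRRRRRRRRRR...
[... 929 characters left out ...]
d.............dkkkkkkkddd..dddddddd...............
294 kkkkkkkkkkkd.............dkkkkkkkdd..dddddddd...............
295 kkkkkkkkkkkd.............ddkkkkkkkdd.dddddddd...............
296 kkkkkkkkkkkkd.............dkkkkkkkkd..ddddddd...............
297 kkkkkkkkkkkkkd.............dkkkkkkkdd.ddddddd...............
298 kkkkkkkkkkkkkd..............dkkkkkkkddddddddd...............
299 kkkkkkkkkkkkkkd.............ddkkkkkkddddddd.................
300 kkkkkkkkkkkkkkkd.............dkkkkkkkkdd....................
301 kkkkkkkkkkkkkkkd..............dkkkkkkkkdd...................
302 kkkkkkkkkkkkkkkkd.............ddkkkkkkkdd...................
303 kkkkkkkkkkkkkkkkk..............dkkkkkkkkdd..................
```

Leg at the mark to within about 1 mm by both measures; it has held over 0.2 s with the lever open. Now squeeze.

```bash

python3 -m inch '0 -0.0005 0 0 0.7;0 -0.0005 0 0 0.5;0 -0.0005 0 0 0.4;0 -0.0005 0 0 0.3;0 -0.0005 0 0 0.25' 60 | grep -E 'pos|force|width'
python3 -m inch '0 0 0 0 0.1;0 0 0 0 0;0 0 0 0 0;0 0 0 0 0;0 0 0 0 0' | grep -E 'pos|force|width'
python3 -m inch '0 0 0 0 0;0 0 0 0 0;0 0 0 0 0;0 0 0 0 0;0 0 0 0 0' | grep -E 'pos|force|width'
python3 m.py s12
```

```text
position: [553.8, -4.2, 42.5]
wrist_force: [-20.8, 6.2, 33.0]
grip_width: 25.8
position: [551.1, -3.9, 42.7]
wrist_force: [-9.7, 4.0, 24.3]
grip_width: 20.5
position: [551.1, -3.9, 42.8]
wrist_force: [-8.9, 3.8, 23.9]
grip_width: 20.1
moved [-62.8 -63.2 -61.5 -57.5 -58.2 -57.3 -60.8 -63.  -62.6] -61.52430399619484 cliprel -3.6563582888924224
[(array([300.2, 271.1]), array([ 288,  190,   26,  156, 3454], dtype=int32)), (array([418. , 276.1]), array([402, 265,  33,  24, 657], dtype=int32))]
[ 0.0421 -0.0727 -0.5463] turn 0.0
tilt [-1.     0.     0.001] yaw -7.98 p [551.   -3.9  42.7] q [-0.01  0.41 -0.28  0.88  0.    1.7 ] w 20.1 t 15.22 F [-9.9  4.  25.1]
```

Width is 20 mm, so the pair is closed. The side edge readings scatter (57..63), so I'll check the profiles before deciding.

```bash

python3 - <<'E'
from h import *
for f in('s11','s12'):
    g=cv2.cvtColor(load(f)['image'],cv2.COLOR_BGR2GRAY)
    for u in range(282,322,4): print(f,u,g[232:264,u].tolist())
E
```

```text
s11 282 [26, 25, 25, 25, 24, 26, 47, 56, 57, 60, 77, 109, 114, 107, 106, 105, 104, 106, 105, 103, 103, 104, 105, 104, 104, 104, 117, 177, 210, 214, 213, 214]
s11 286 [24, 33, 36, 34, 28, 26, 25, 35, 46, 56, 95, 110, 106, 105, 104, 103, 105, 106, 105, 104, 104, 105, 105, 105, 104, 104, 100, 104, 129, 144, 169, 189]
s11 290 [37, 28, 25, 29, 44, 55, 59, 60, 62, 80, 110, 114, 106, 105, 105, 105, 106, 106, 103, 104, 106, 105, 105, 104, 103, 108, 111, 111, 112, 112, 113, 111]
s11 294 [30, 52, 73, 92, 101, 103, 103, 103, 109, 117, 112, 105, 104, 106, 104, 105, 107, 105, 104, 104, 106, 105, 104, 104, 104, 98, 103, 112, 112, 113, 111, 110]
s11 298 [33, 29, 27, 24, 23, 19, 19, 45, 117, 133, 114, 106, 104, 104, 105, 105, 105, 104, 105, 105, 105, 104, 103, 105, 113, 117, 94, 66, 62, 65, 67, 68]
s11 302 [64, 71, 74, 66, 54, 43, 46, 80, 128, 127, 107, 105, 105, 104, 104, 105, 105, 103, 104, 105, 104, 103, 102, 107, 116, 112, 105, 106, 105, 104, 101, 95]
s11 306 [71, 74, 77, 86, 90, 91, 102, 160, 153, 115, 105, 105, 103, 104, 106, 106, 104, 104, 104, 104, 102, 101, 103, 110, 113, 105, 96, 85, 69, 6
[... 1353 characters left out ...]
, 104, 104, 105, 104, 102, 102, 103, 108, 111, 109, 105, 105, 103, 100, 93]
s12 306 [52, 56, 62, 79, 86, 88, 97, 125, 129, 114, 104, 105, 104, 103, 105, 104, 104, 103, 104, 104, 103, 101, 102, 110, 118, 108, 96, 85, 72, 62, 63, 63]
s12 310 [25, 22, 23, 26, 23, 23, 40, 96, 110, 104, 104, 103, 104, 103, 104, 103, 103, 104, 104, 103, 102, 101, 102, 108, 108, 105, 103, 103, 101, 94, 87, 81]
s12 314 [65, 49, 30, 27, 31, 54, 84, 110, 111, 105, 103, 102, 104, 104, 102, 103, 103, 104, 102, 101, 101, 102, 111, 122, 98, 67, 61, 63, 62, 62, 64, 66]
s12 318 [26, 26, 27, 32, 43, 60, 95, 106, 103, 104, 103, 102, 103, 103, 103, 103, 102, 102, 102, 101, 101, 102, 100, 104, 107, 107, 106, 92, 80, 70, 63, 62]
```

```bash

python3 - <<'E'
from h import *
for f in('s11w','s12w'):
    w=load(f);hsv=cv2.cvtColor(w['image'],cv2.COLOR_BGR2HSV)
    red=((hsv[...,0]<6)|(hsv[...,0]>172))&(hsv[...,1]>170)&(hsv[...,2]>90); red[:,385:]=0
    v=np.where(red.any(1))[0]; L=[(np.where(red[k])[0].min(),np.where(red[k])[0].max(),k) for k in v[::12]];print(f,L)
w=load('s12w'); 
for u1,v1,u2,v2 in((L[2][0],L[2][2],L[7][0],L[7][2]),(L[2][1],L[2][2],L[7][1],L[7][2])):
    d=onz(w,u1,v1,82)-onz(w,u2,v2,82); print('lever dir from ey (rad)',np.arctan2(d[0],d[1])-np.radians(8))
d=cv2.absdiff(load('s7')['image'],load('s12')['image'])[130:200,235:300].max(2);print('hopper diff',d[10:60].mean(1).round().tolist())
E
```

```text
s11w [(np.int64(334), np.int64(334), np.int64(196)), (np.int64(326), np.int64(350), np.int64(208)), (np.int64(320), np.int64(359), np.int64(220)), (np.int64(313), np.int64(368), np.int64(232)), (np.int64(307), np.int64(364), np.int64(244)), (np.int64(299), np.int64(356), np.int64(256)), (np.int64(293), np.int64(350), np.int64(268)), (np.int64(288), np.int64(342), np.int64(280)), (np.int64(288), np.int64(335), np.int64(292)), (np.int64(288), np.int64(328), np.int64(304)), (np.int64(288), np.int64(320), np.int64(316)), (np.int64(289), np.int64(314), np.int64(328)), (np.int64(290), np.int64(315), np.int64(340))]
s12w [(np.int64(291), np.int64(302), np.int64(190)), (np.int64(291), np.int64(307), np.int64(202)), (np.int64(291), np.int64(310), np.int64(214)), (np.int64(290), np.int64(312), np.int64(226)), (np.int64(290), np.int64(312), np.int64(238)), (np.int64(290), np.int64(311), np.int64(250)), (np.int64(291), np.int64(312), np.int64(262)), (np.int64(288), np.int64(311), np.int64(274)), (np.int64(288), np.int64(311), np.int64(286)), (np.int64(288), np.int64(311), np.int64(298)), (np.int64(288), np.int64(311), np.int64(310)), (np.int64(288), np.int64(312), np.int64(322)), (np.int64(289), np.int64(313), np.int64(334))]
lever dir from ey (rad) 0.03931760401841666
lever dir from ey (rad) -0.04278612009187663
hopper diff [9.0, 9.0, 10.0, 13.0, 20.0, 26.0, 31.0, 34.0, 37.0, 38.0, 39.0, 41.0, 47.0, 50.0, 49.0, 48.0, 48.0, 47.0, 43.0, 40.0, 39.0, 38.0, 38.0, 38.0, 36.0, 35.0, 34.0, 32.0, 30.0, 28.0, 26.0, 25.0, 24.0, 23.0, 22.0, 22.0, 21.0, 22.0, 23.0, 24.0, 24.0, 23.0, 22.0, 21.0, 20.0, 20.0, 19.0, 19.0, 19.0, 18.0]
```

Lever parallel to the post (about 0 ± 0.04 rad), leg at the mark, firm grip. Handing in.

```bash
python3 -c "
from h import *
plan([551,-4,42],-8,1); print(r.finish_job())"
```

```text
[ 0.0007 -0.0001 -0.    ] turn 0.0
tilt [-1.     0.     0.001] yaw -7.98 p [551.   -3.9  42.7] q [-0.01  0.41 -0.28  0.88  0.    1.7 ] w 20.1 t 15.22 F [-9.9  4.  25.1]
the job is handed in; nothing more can be done
None
```

I put the white lid from the tray on the hopper and released it. Then I pushed the gauge leg out about 58 mm to the red clip with the lever open. I squeezed the lever closed against the post at 60 N and handed in at 15.2 s, still gripping; no verdict came back.

**Checks that agreed**
- **Lid:** it looked level and centred in the side and wrist pictures after release.
- **Leg:** before closing, it was about 0.5 to 1 mm short of the mark by two estimates. The plate's edges then showed a shift of about 1 mm outward as the fingers closed.
- **Lever:** the fingers read 20.1 mm, which fits the closed pair given that the gripper reads about 1.4 mm low. The paddle measured parallel to the post within ±0.04 rad.

**Checks that disagreed or stayed open**
- **Leg after closing:** the automatic reading scattered between 57 and 63 mm of travel and its median put the leg 3.7 mm past the mark. I trusted the plate's edge profiles instead, but could not view another picture to confirm.
- **Wrist camera:** it read y about 4 to 5 mm too high compared with where the lid was gripped, so I corrected for that.
- **Lid at the end:** I did not confirm it again; the last image comparison there was inconclusive, probably because the arm and its shadow had moved into view.
- **Grip load:** about 25 N of upward force remained on the wrist, probably from the pads swinging forward as they closed on the post.

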